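Refit the washed gas-flush nozzle in its push-fit port

TASK

The gas-flush nozzle for the biscuit bags has been washed and must go back into its port beside the bag sealer. Take the nozzle with the blue sleeve and round head out of the draining stand and push it straight down into the black collet on the brass port, past the stiff seal, until it beds firmly on the rubber seat at the bottom (firm hand pressure, do not ram it or crush the seat); then tug it straight up until the collet ring lifts, to prove that it is gripped, and let go, leaving it standing in the port. Leave the fan nozzle with the dark sleeve and the other things on the bench where they are.

Things in the scene. Friction and masses are not known exactly. Their poses are not given: they have to be found in the camera images.
- nozzle: the nozzle to refit: straight steel tube 16 mm in diameter, 154 mm long, about 0.11 kg, standing in an end hole of the draining stand. Origin at the centre of its lower end (foot), z up along the tube. The foot tapers over its last 1.8 mm to 13.4 mm. Blue plastic sleeve, 21 mm diameter, from 99 to 136 mm above the foot, round 16 mm head with small holes above it
- nozzle_grip (a point): point on the axis of the nozzle in the middle of the blue sleeve, 117.5 mm above the foot: grip here
- flush_block: fixed valve block: grey base plate 90 x 130 x 8 mm, aluminium body 56 x 60 mm up to 50 mm, gauge in front, yellow lever at the side, brass push-fit port on top. Origin on the port's axis at the table top, z up. The seal in the port takes about 7 to 13 N to get past, then drags with 3 to 6 N
- port_mouth (a point): centre of the port's mouth, at the top of the black collet ring (29.6 mm wide; its hole is flared, 23 mm at the top, 18 mm from 3.5 mm down), 71 mm above the table, z up. Straight bore below, 17.2 mm wide. Down it the foot meets sprung jaws at 10 to 14 mm (2 to 5 N), the seal at 17 to 21 mm and the seat washer at 30 to 44 mm: that depth differs, cannot be seen and must be felt
- seat_washer (a joint): how far the nozzle presses down the rubber seat washer at the bottom of the bore, m: 0 untouched; it yields 1 mm for every 7 N. Bedded from 0.6 mm (4 N), crushed beyond 2.5 mm (17.5 N), both on top of the seal's drag
- collet (a joint): how far the black collet ring has risen out of the port, m: 0 at rest, at most 2.5 mm. Pulling a gripped nozzle up lifts it against a spring (starts at 3 N, 1.2 mm at 7 N, 2.5 mm at 11 N, on top of the seal's drag). The jaws slip 1 to 2 mm before they bite, then wedge: the nozzle goes in but does not come out. Let go, the collet springs back
- drain_stand: fixed draining stand: white block 52 x 160 mm, 38 mm high, in a shallow steel tray 82 x 190 mm, with three upright holes 17.8 mm wide along its y axis at -50, 0 and +50 mm, their floor 8 mm above the table. The nozzles stand in the end holes, either way round. Origin at the centre of the underside
- fan_nozzle: bystander: a second nozzle of the same tube, dark grey sleeve and a flat fan head 34 x 10 mm on top, 155 mm tall, in the other end hole of the stand. Origin at the centre of its foot
- dial_timer: bystander: kitchen timer, red dial on a white foot, 64 mm wide, 37 mm tall, origin at the centre of the underside
- date_stamp: bystander: rubber stamp with a turned wooden handle, 26 x 42 mm, 78 mm tall, origin at the centre of the underside
- sachet_cup: bystander: white cup of drying sachets, 70 mm wide, 79 mm tall, origin at the centre of the underside
- packet_8: bystander: sealed packet of biscuits, 88 x 135 x 13 mm, lying flat, origin at the centre of the underside
Not all that is in view belongs to the job. Leave any green or pink look-alike of the nozzle alone.

How it is judged:
On the way, in this order (a step that is already met when the one before it is completed fails the run):
1. the nozzle stands upright in the port, pushed past the seal and bedded on the seat washer (pressed at least 0.6 mm, about 4 N) (value of joint seat_washer above 0.0006 m and horizontal distance between nozzle and port_mouth below 0.004 m and angle between nozzle's own z axis and vertical below 0.08 rad), for 0.2 s.
2. the nozzle is tugged up so that the collet ring lifts at least 1.2 mm, while the foot stays 24 mm or more below the mouth (value of joint collet above 0.0012 m and z of nozzle in the frame of port_mouth below -0.024 m and horizontal distance between nozzle and port_mouth below 0.004 m), for 0.1 s.
At the end, for the whole second after the job is handed in: The blue-sleeved nozzle stands released and at rest in the port, upright within 4.5 degrees, its foot within 4 mm of the port axis and at least 24 mm below the mouth (below the seal), and the fan nozzle and the other things are where they were (z of nozzle in the frame of port_mouth below -0.024 m and horizontal distance between nozzle and port_mouth below 0.004 m and angle between nozzle's own z axis and vertical below 0.08 rad and linear speed of nozzle below 0.01 m/s and contact force between the fingers and nozzle below 0.1 N); the robot touches nothing.
It fails at once if the seat washer is crushed (pressed more than 2.5 mm, about 17 N) (value of joint seat_washer above 0.0025 m).
It fails at once if the fan nozzle is lifted or knocked (moved more than 20 mm) (distance of fan_nozzle from where it was at the start of the episode above 0.02 m).
It fails at once if a bystander is pushed more than 20 mm (distance of any of dial_timer, date_stamp, sachet_cup, packet_8 from where it was at the start of the episode above 0.02 m).
It also fails if it takes over 67 s, if anything falls off the work surface, if the arm or the gripper's body presses on something with over 40 N, if the wrist force passes 120 N, or if a joint passes its speed limit or range.

ROBOT

A 6-joint arm with a two-finger parallel gripper is mounted at the origin on a cart in front of the work surface, level with it; the furniture and walls round the work are solid. World frame = base frame: x ahead of the robot, y to its left, z up, the work surface at z = 0. Lengths are in m, angles in rad, forces in N, time in s.
With the tool pointing down it reaches from about 0.3 to 0.875 m from the base axis. Payload 6.4 kg.
Tool frame: the origin (TCP) lies midway between the tips of the shut fingers; the grasp point (between the pads) lies 19 mm behind it; x points along the fingers, y is the direction in which the jaws open and shut, and the axes are right-handed (so a half turn about x gives the same grasp; the last joint's range is limited). The gripper opens to 85 mm and grips with 20 to 120 N. Pads are 22 mm wide; open, the fingers measure 114 mm over their backs; the gripper's body (76 mm by 85 mm) begins 54 mm behind the grasp point. The pads swing forward as they close: fully open they stand 13 mm farther back than shut.
Start: joints at [-1.388, 0.181, 1.607, -0, 1.354, -0.206], TCP at [0.218, -0.532, 0.231] pointing down, gripper open.
Joint ranges: [-2.99, 2.99], [-0.89, 2.07], [0.3, 2.58], [-1.14, 4.28], [0, 2.63], [-3.12, 3.12]. Speed limits (rad/s): [2.57, 2.57, 3.01, 3.14, 3.14, 3.14].

INTERFACE

Orientations are given as a unit quaternion [w, x, y, z].
In Python, from bench import ctrl gives the robot as it stands.
- The arm moves only by the tool servo_tool, never from a script. Its argument "targets" is a list of rows, each a list of 7 numbers: the turn, a rotation vector about the tool's x, y, z in rad, then the shift along the tool's x, y, z in mm, then the opening, from -1 (shut) to 1 (fully open). A call has exactly 8 rows; each row is the pose to reach, as a shift and turn from the pose measured when the call began, along the tool's axes at that moment; what a row does not reach only later rows make up. A row lasts 1/8 s, in which the tool goes at most 62.5 mm and 10.7 degrees, less where a joint would pass 70% of its speed; a pose out of reach is approached as far as the arm can. A call with a gripper value outside its range is refused whole. The fingers move at their own pace and stop on an object; the grip force is fixed at half the most. Time passes only in rows, so rows that repeat a pose let the fingers close, or fill a call up. It gives the time, the measured TCP pose, the force and the opening at its end, in the units of the state.
- ctrl.get_obs(): the state, without advancing time (a new reading comes with each control period).
- ctrl.camera(name): name is "scene" or "top" or "wrist"; returns a dict with "pixels" (400x640x3 uint8, blue, green, red), "intrinsics" (3x3 intrinsics, pixels), "R" (3x3) and "t" (3): a world point X has camera coordinates R X + t; the wrist camera has in their place "tool_from_camera" (4x4, takes a point from camera to tool coordinates, whose origin is the TCP and whose axes are the tool frame's). Camera axes: x right, y down, z forward; pixel columns grow to the right and rows downward; lengths in m; the calibration is good to about 2 mm. A picture is of the moment at which its call begins: read the wrist's pose just before it. There is no depth.
- ctrl.hand_in(): hands the job in, once; it reports no verdict.
The state is a dict: "time_s": time; "q": joint angles; "dq": joint speeds; "joint_efforts": joint torques, N m; "eef_pos": TCP position; "eef_rot": TCP orientation; "wrist_force": force on the tool from outside, world axes, zero at the start; "torque": the same for the moment, N m; "opening": opening from 0.0 (shut) to 1.0 (fully open).
Only numpy, scipy, OpenCV 4.12 (cv2) and the standard library are available. Lean on these libraries where they do the work, as an engineer would, in place of code of your own. Each camera call takes 0.05 s, during which the arm holds its last target.

## Working session

There is one attempt and no reset: what is moved stays moved. The work goes in short steps, Python scripts to look and compute and a tool call to move; the robot and the scene stay as the last step left them, time stands still between calls to the robot, and variables do not carry over. Pictures are saved under pics/ and viewed, and the job is handed in when it is done.

Besides the shell and the picture viewer there is one more tool, called after "Emit:" as name([rows], argument=value, ...), one row to a line, values as JSON. servo_tool: Moves the arm, as the interface text tells. Its arguments: {"type":"object","properties":{"targets":{"type":"array","items":{"type":"array","items":{"type":"number"}}}},"required":["targets"]}

```bash
mkdir -p pics; ls; cat > h.py <<'E'
import numpy as np, cv2
from bench import ctrl
E
python3 - <<'E'
from h import *
o=ctrl.get_obs()
for k,v in o.items(): print(k,np.round(v,4))
for n in ("scene","top","wrist"):
    c=ctrl.camera(n); cv2.imwrite(f"pics/{n}0.png",c["pixels"]); np.save(f"{n}0.npy",c,allow_pickle=True)
    print(n,{k:np.round(v,4).tolist() for k,v in c.items() if k!="pixels"})
E
```

```text
pics
time_s 0.0
q [-1.3883  0.1815  1.608   0.      1.3538 -0.2063]
dq [-0.      0.0005  0.0004 -0.0005  0.0009  0.    ]
joint_efforts [-8.0000e-04 -4.4487e+01 -3.5134e+01 -2.0000e-04  9.1000e-03 -0.0000e+00]
eef_pos [ 0.2179 -0.5315  0.2304]
eef_rot [ 0.136   0.6938  0.1372 -0.6938]
wrist_force [-0.2784  0.0257  0.222 ]
torque [-0.0172 -0.0127 -0.0248]
opening 1.0016
scene {'intrinsics': [[366.0234, 0.0, 321.4056], [0.0, 366.0234, 190.9219], [0.0, 0.0, 1.0]], 'R': [[0.5732, -0.8191, -0.0235], [-0.3702, -0.2332, -0.8992], [0.7311, 0.5241, -0.4369]], 't': [-0.4313, 0.2604, 0.5587]}
top {'intrinsics': [[404.0747, 0.0, 320.1619], [0.0, 404.0747, 200.3119], [0.0, 0.0, 1.0]], 'R': [[0.1423, -0.9898, -0.0017], [-0.9701, -0.1391, -0.1988], [0.1966, 0.0299, -0.98]], 't': [-0.1885, 0.5486, 0.9213]}
wrist {'intrinsics': [[359.8383, 0.0, 319.2423], [0.0, 359.8383, 202.101], [0.0, 0.0, 1.0]], 'tool_from_camera': [[-0.0001, -0.3113, 0.9503, -0.1435], [1.0, 0.0004, 0.0002, 0.0006], [-0.0005, 0.9503, 0.3113, -0.0803], [0.0, 0.0, 0.0, 1.0]]}
```

View pics/scene0.png

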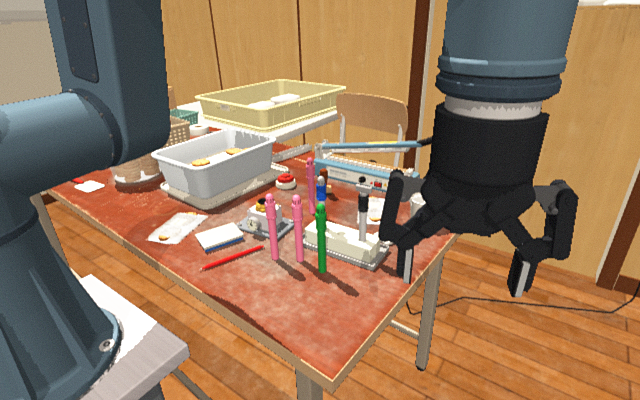

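View pics/top0.png

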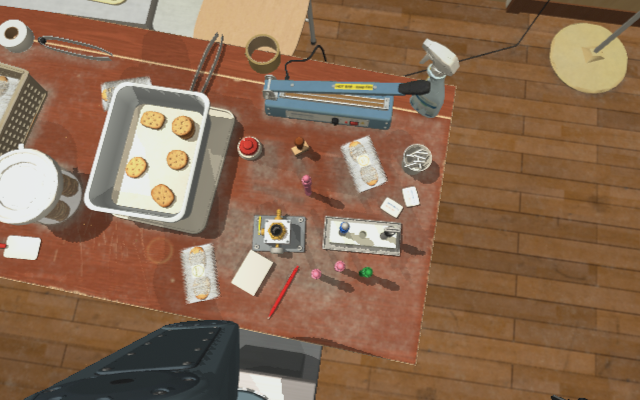

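View pics/wrist0.png

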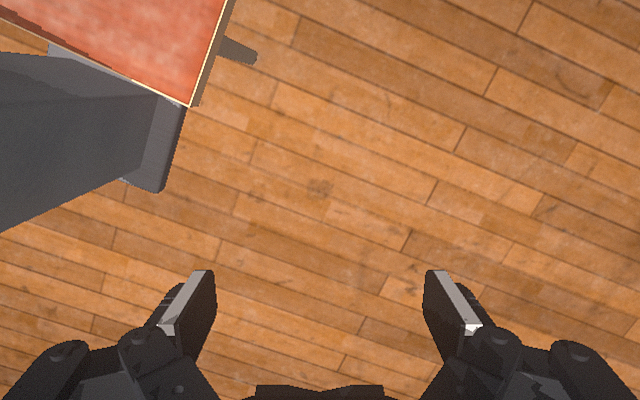

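```bash
python3 - <<'E'
from h import *
a=cv2.imread("pics/top0.png")[160:290,240:420]; cv2.imwrite("pics/top0c.png",cv2.resize(a,None,fx=4.4,fy=4.4,interpolation=cv2.INTER_CUBIC))
a=cv2.imread("pics/scene0.png")[150:280,230:400]; cv2.imwrite("pics/scene0c.png",cv2.resize(a,None,fx=4.4,fy=4.4,interpolation=cv2.INTER_CUBIC))
E
```

```text
(no output)
```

View pics/top0c.png

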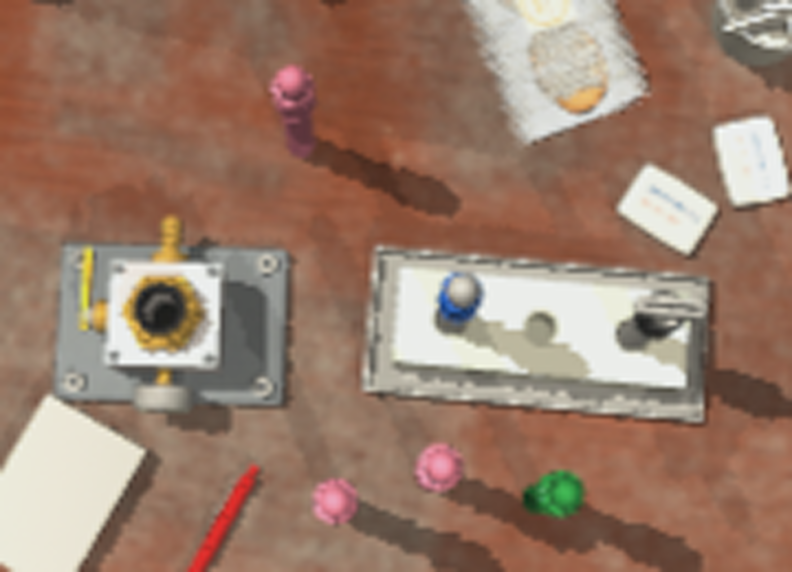

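View pics/scene0c.png

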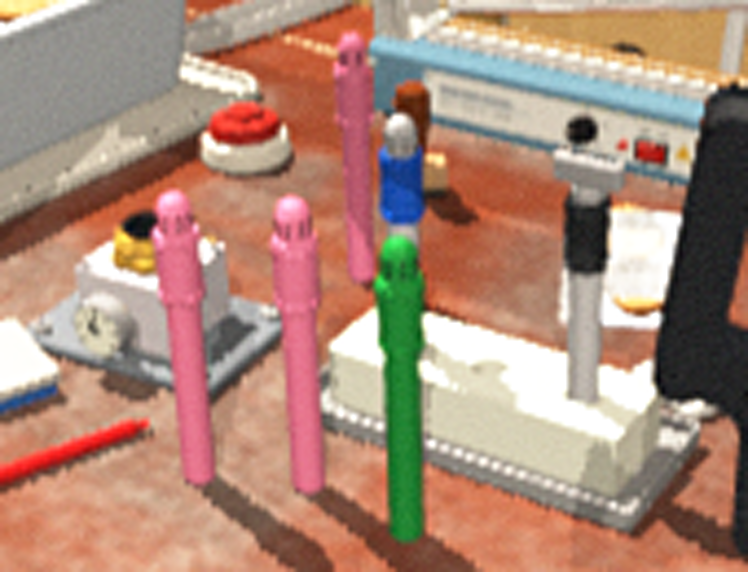

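```bash
cat >> h.py <<'E'
def load(n): return np.load(f"{n}.npy",allow_pickle=True).item()
def ray(c,u,v):
    d=c["R"].T@np.linalg.inv(c["intrinsics"])@np.array([u,v,1.]); o=-c["R"].T@c["t"]; return o,d/np.linalg.norm(d)
def atz(c,u,v,z):
    o,d=ray(c,u,v); return o+d*(z-o[2])/d[2]
def tri(rs):
    A=0;b=0
    for o,d in rs:
        P=np.eye(3)-np.outer(d,d); A=A+P; b=b+P@o
    x=np.linalg.solve(A,b); return x,[np.linalg.norm((np.eye(3)-np.outer(d,d))@(x-o)) for o,d in rs]
def proj(c,X):
    p=c["intrinsics"]@(c["R"]@np.array(X)+c["t"]); return p[:2]/p[2]
E
python3 - <<'E'
from h import *
np.set_printoptions(precision=4,suppress=True)
T=load("top0");S=load("scene0")
t=lambda u,v:(240+u/4.4,160+v/4.4)
s=lambda u,v:(230+u/4.4,150+v/4.4)
print("head z.154",atz(T,*t(464,288),.154), tri([ray(T,*t(464,288)),ray(S,*s(400,128))]))
print("port",atz(T,*t(157,307),.071), tri([ray(T,*t(157,307)),ray(S,*s(141,226))]))
for n,p,h in [("pink1",(292,82),.15),("pink2",(335,500),.15),("pink3",(440,467),.15),("green",(560,492),.15),("fan",(670,305),.16),("holemid",(541,327),.038),("traycorners",(378,248),.012),("",(708,278),.012),("",(700,420),.012),("",(365,392),.012),("blk",(403,268),.038),("",(690,290),.038),("",(393,360),.038)]:
  print(n,atz(T,*t(*p),h))
for n,p,q in [("pink1",(292,82),(352,45)),("pink2",(335,500),(174,205)),("pink3",(440,467),(292,210)),("green",(560,492),(400,248))]:
  print(n,tri([ray(T,*t(*p)),ray(S,*s(*q))]))
print("plate",[atz(T,*t(*p),.008) for p in [(65,243),(288,250),(283,403),(55,400)]])
E
```

```text
head z.154 [ 0.5033 -0.173   0.154 ] (array([ 0.5045, -0.1745,  0.1545]), [np.float64(0.0018895828297975053), np.float64(0.0018895828297975535)])
port [ 0.4822 -0.0161  0.071 ] (array([ 0.4832, -0.0162,  0.067 ]), [np.float64(0.0008854876837817868), np.float64(0.0008854876837818153)])
pink1 [ 0.5946 -0.0746  0.15  ]
pink2 [ 0.3942 -0.1255  0.15  ]
pink3 [ 0.4167 -0.173   0.15  ]
green [ 0.4131 -0.2313  0.15  ]
fan [ 0.5084 -0.272   0.16  ]
holemid [ 0.5049 -0.2224  0.038 ]
traycorners [ 0.5399 -0.1274  0.012 ]
 [ 0.5494 -0.315   0.012 ]
 [ 0.4692 -0.3188  0.012 ]
 [ 0.458  -0.1316  0.012 ]
blk [ 0.5266 -0.1429  0.038 ]
 [ 0.5369 -0.3013  0.038 ]
 [ 0.4754 -0.1445  0.038 ]
pink1 (array([ 0.5971, -0.0761,  0.1463]), [np.float64(0.0024000872040023983), np.float64(0.002400087204002474)])
pink2 (array([ 0.3958, -0.1271,  0.147 ]), [np.float64(0.00223061984063259), np.float64(0.0022306198406326235)])
pink3 (array([ 0.4187, -0.1752,  0.1476]), [np.float64(0.002834924431084357), np.float64(0.0028349244310843778)])
green (array([ 0.4156, -0.2345,  0.147 ]), [np.float64(0.003664600526636945), np.float64(0.003664600526636933)])
plate [array([0.518 , 0.0502, 0.008 ]), array([ 0.5321, -0.0766,  0.008 ]), array([ 0.4457, -0.0869,  0.008 ]), array([0.4292, 0.0402, 0.008 ])]
```

```bash
cat >> h.py <<'E'
from scipy.spatial.transform import Rotation as Ro
np.set_printoptions(precision=4,suppress=True)
def pose(o=None):
    o=o or ctrl.get_obs(); q=o["eef_rot"]; return Ro.from_quat([q[1],q[2],q[3],q[0]]).as_matrix(),np.array(o["eef_pos"])
def Rdown(yaw): # tool x down, tool y at yaw in world
    x=np.array([0,0,-1.]); y=np.array([np.cos(yaw),np.sin(yaw),0]); return np.c_[x,y,np.cross(x,y)]
def goto(p,Rt):
    R,c=pose(); print("turn",Ro.from_matrix(R.T@Rt).as_rotvec(),"shift mm",1000*R.T@(np.array(p)-c))
def st():
    o=ctrl.get_obs(); R,p=pose(o); print("t",o["time_s"],"p",p,"F",o["wrist_force"],"op",o["opening"],"q6",o["q"][5], "tilt xyz",R[:,0],"y",R[:,1])
E
python3 - <<'E'
from h import *
st(); R,p=pose(); print(R)
y0=np.arctan2(R[1,1],R[0,1]); print("yaw deg",np.degrees(y0))
for yaw in (90,-90,0,180):
    print(yaw); goto([.504,-.174,.24],Rdown(np.radians(yaw)))
E
```

```text
t 0.15 p [ 0.2179 -0.5317  0.2306] F [-0.3342  0.693   0.3359] op 1.0006479637442205 q6 -0.20630786879336124 tilt xyz [-0.0002  0.0013 -1.    ] y [ 0.3791 -0.9254 -0.0013]
[[-0.0002  0.3791 -0.9254]
 [ 0.0013 -0.9254 -0.3791]
 [-1.     -0.0013 -0.0003]]
yaw deg -67.7226481303481
90
turn [-2.7528 -0.0018 -0.    ] shift mm [  -9.0042 -222.5469 -400.3242]
-90
turn [ 0.3888 -0.      0.0013] shift mm [  -9.0042 -222.5469 -400.3242]
0
turn [-1.182 -0.001  0.001] shift mm [  -9.0042 -222.5469 -400.3242]
180
turn [1.9596 0.0011 0.0011] shift mm [  -9.0042 -222.5469 -400.3242]
```

Emit:
servo_tool([
  [0.05, 0, 0, -4, -28, -50, 1],
  [0.1, 0, 0, -8, -56, -100, 1],
  [0.15, 0, 0, -12, -84, -150, 1],
  [0.2, 0, 0, -16, -112, -200, 1],
  [0.25, 0, 0, -20, -140, -250, 1],
  [0.3, 0, 0, -20, -168, -300, 1],
  [0.35, 0, 0, -20, -196, -350, 1],
  [0.389, 0, 0, -20, -222, -400, 1],
])

```text
time_s: 1.15
eef_pos: [0.5048, -0.1729, 0.251]
eef_rot: [0.001, -0.707, 0.0, 0.707]
wrist_force: [-0.6, -1.0, 0.0]
opening: 1.001
```

Emit:
servo_tool([
  [0, 0, 0, 0, 0, 0, 1],
  [0, 0, 0, 0, 0, 0, 1],
  [0, 0, 0, 0, 0, 0, 1],
  [0, 0, 0, 0, 0, 0, 1],
  [0, 0, 0, 0, 0, 0, 1],
  [0, 0, 0, 0, 0, 0, 1],
  [0, 0, 0, 0, 0, 0, 1],
  [0, 0, 0, 0, 0, 0, 1],
])

```text
time_s: 2.15
eef_pos: [0.5047, -0.1729, 0.251]
eef_rot: [0.001, -0.707, 0.0, 0.707]
wrist_force: [-0.3, 0.1, 0.6]
opening: 1.0
```

```bash
cat >> h.py <<'E'
def shot(n,crop=None,f=1):
    R,p=pose(); c=ctrl.camera("wrist" if n.startswith("w") else "top" if n.startswith("t") else "scene")
    if n.startswith("w"):
        M=c["tool_from_camera"]; Rwc=R@M[:3,:3]; tw=R@M[:3,3]+p; c["R"]=Rwc.T; c["t"]=-Rwc.T@tw
    np.save(f"{n}.npy",c,allow_pickle=True); a=c["pixels"]
    if crop: a=a[crop[1]:crop[3],crop[0]:crop[2]]
    cv2.imwrite(f"pics/{n}.png",cv2.resize(a,None,fx=f,fy=f,interpolation=cv2.INTER_CUBIC) if f!=1 else a); return c
E
python3 - <<'E'
from h import *
st(); c=shot("w1"); goto([.504,-.174,.1065],Rdown(-np.pi/2)); print(proj(c,[.504,-.174,.162]),proj(c,[.483,-.016,.071]))
E
```

```text
t 2.15 p [ 0.5047 -0.1729  0.251 ] F [-0.3284  0.0902  0.5815] op 1.0000924126088164 q6 1.0189426598855373 tilt xyz [-0.0002  0.0012 -1.    ] y [-0.0015 -1.     -0.0012]
turn [-0.0014  0.0002  0.0012] shift mm [144.4655   1.3273   0.7273]
[320.381  209.1899] [152.762 198.435]
```

View pics/w1.png

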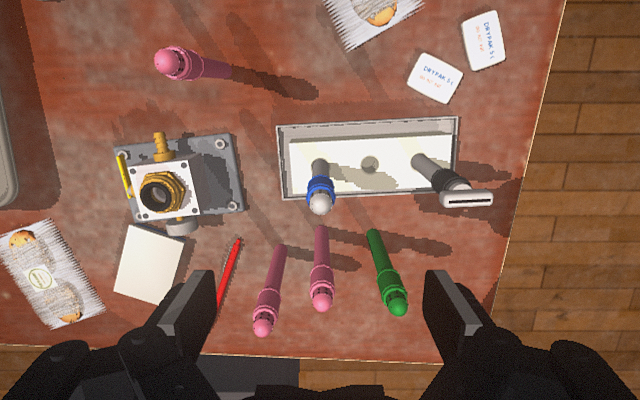

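```bash
python3 - <<'E'
from h import *
a=cv2.imread("pics/w1.png")
cv2.imwrite("pics/w1c.png",np.hstack([cv2.resize(a[145:235,115:215],None,fx=4,fy=4,interpolation=cv2.INTER_CUBIC),cv2.resize(a[145:235,270:370],None,fx=4,fy=4,interpolation=cv2.INTER_CUBIC)]))
E
```

```text
(no output)
```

View pics/w1c.png

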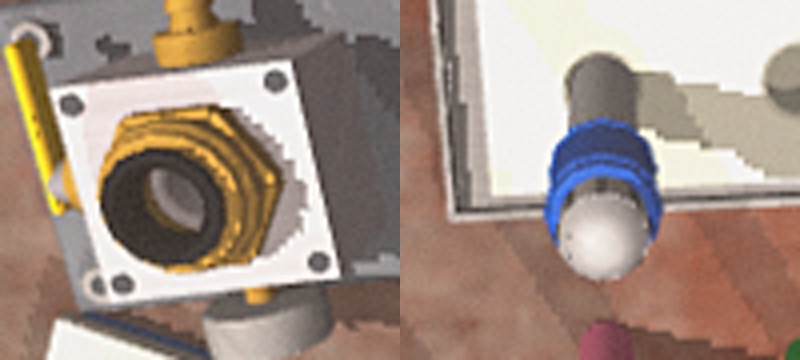

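```bash
python3 - <<'E'
from h import *
c=load("w1");T=load("top0");S=load("scene0")
print("head",atz(c,321,204,.154)); print("port",atz(c,155.7,196.8,.071))
print(tri([ray(c,321,204),ray(T,345.5,225.5),ray(S,320.9,179.1)]))
print(tri([ray(c,155.7,196.8),ray(T,275.7,229.8),ray(S,262,201.4)]))
E
```

```text
head [ 0.5051 -0.1744  0.154 ]
port [ 0.4846 -0.019   0.071 ]
(array([ 0.5047, -0.1744,  0.1542]), [np.float64(0.0003583911269682456), np.float64(0.0019930340548232487), np.float64(0.0017702967729555656)])
(array([ 0.4832, -0.0164,  0.0668]), [np.float64(0.0005206418463378286), np.float64(0.001030647182321724), np.float64(0.0006855504261233351)])
```

Emit:
servo_tool([
  [0, 0, 0.001, 20, 1.5, 0, 1],
  [0, 0, 0.001, 40, 1.5, 0, 1],
  [0, 0, 0.001, 60, 1.5, 0, 1],
  [0, 0, 0.001, 80, 1.5, 0, 1],
  [0, 0, 0.001, 100, 1.5, 0, 1],
  [0, 0, 0.001, 120, 1.5, 0, 1],
  [0, 0, 0.001, 144, 1.5, 0, 1],
  [0, 0, 0.001, 144, 1.5, 0, 1],
])

```text
time_s: 3.2
eef_pos: [0.5033, -0.1733, 0.1052]
eef_rot: [0.001, -0.706, -0.0, 0.708]
wrist_force: [0.2, -0.6, 0.2]
opening: 0.997
```

```bash
python3 - <<'E'
from h import *
st(); c=shot("w2")
E
```

```text
t 3.2 p [ 0.5033 -0.1733  0.1052] F [ 0.2239 -0.5976  0.1755] op 0.9966913948041682 q6 1.0173918395664945 tilt xyz [-0.0038  0.0025 -1.    ] y [-0.0014 -1.     -0.0025]
```

View pics/w2.png

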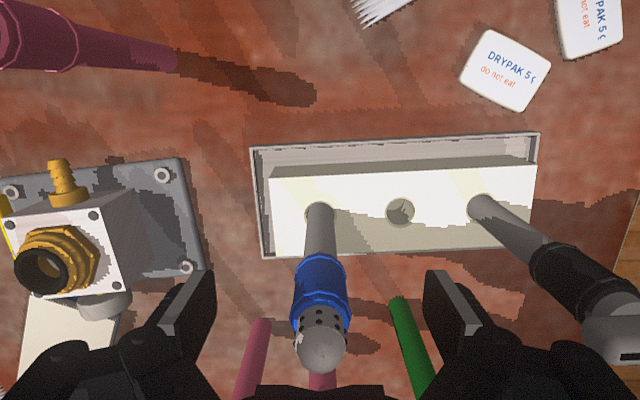

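```bash
python3 - <<'E'
from h import *
goto([.505,-.1744,.1060],Rdown(-np.pi/2))
c=load("w2"); print(proj(c,[.505,-.1744,.154]))
E
```

```text
turn [-0.0013  0.0018  0.0012] shift mm [ 0.5144  0.5832 -0.7286]
[320.8828 345.4595]
```

Emit:
servo_tool([
  [0, 0.001, 0.001, 0, 0.6, -0.7, 0.6],
  [0, 0.001, 0.001, 0, 0.6, -0.7, 0.2],
  [0, 0.001, 0.001, 0, 0.6, -0.7, -0.2],
  [0, 0.001, 0.001, 0, 0.6, -0.7, -0.5],
  [0, 0.001, 0.001, 0, 0.6, -0.7, -1],
  [0, 0.001, 0.001, 0, 0.6, -0.7, -1],
  [0, 0.001, 0.001, 0, 0.6, -0.7, -1],
  [0, 0.001, 0.001, 0, 0.6, -0.7, -1],
])

```text
time_s: 4.25
eef_pos: [0.5053, -0.1744, 0.107]
eef_rot: [0.001, -0.707, 0.0, 0.707]
wrist_force: [-0.0, 2.6, 6.0]
opening: 0.227
```

```bash
python3 - <<'E'
from h import *
st(); c=shot("w3")
goto([.505,-.1744,.1060],Rdown(-np.pi/2))
E
```

```text
t 4.25 p [ 0.5053 -0.1744  0.107 ] F [-0.0057  2.5902  6.0184] op 0.22716327380323784 q6 1.0175128616879472 tilt xyz [-0.0001  0.0002 -1.    ] y [-0.0013 -1.     -0.0002]
turn [-0.0013  0.0002  0.0002] shift mm [0.9887 0.0375 0.2652]
```

View pics/w3.png

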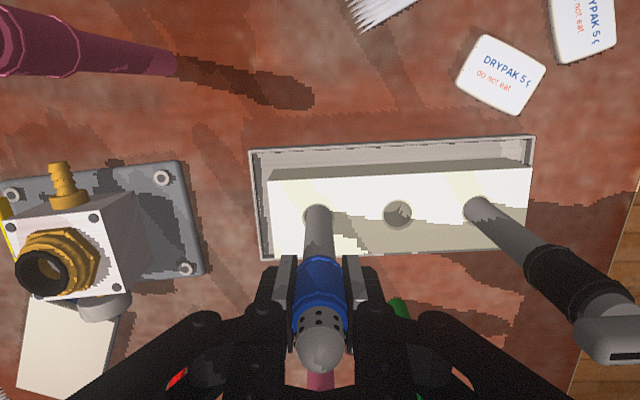

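Emit:
servo_tool([
  [0, 0, 0, -10, 0, 0, -1],
  [0, 0, 0, -25, 0, 0, -1],
  [0, 0, 0, -40, 0, 0, -1],
  [0, 0, 0, -55, 0, 0, -1],
  [0, 0, 0, -70, 0, 0, -1],
  [0, 0, 0, -85, 0, 0, -1],
  [0, 0, 0, -100, 0, 0, -1],
  [0, 0, 0, -110, 0, 0, -1],
])

```text
time_s: 5.3
eef_pos: [0.5056, -0.1745, 0.2182]
eef_rot: [-0.0, 0.707, -0.001, -0.707]
wrist_force: [0.8, 0.4, -1.9]
opening: 0.23
```

```bash
python3 - <<'E'
from h import *
st(); c=shot("w4"); shot("s4",(200,100,500,300),2.5); shot("t4",(220,130,440,300),3.6)
goto([.4835,-.017,.215],Rdown(-np.pi/2))
E
```

```text
t 5.3 p [ 0.5056 -0.1745  0.2182] F [ 0.7769  0.4426 -1.8556] op 0.22998816863174387 q6 1.0174891440271299 tilt xyz [ 0.0007 -0.0003 -1.    ] y [-0.0013 -1.      0.0003]
turn [-0.0013 -0.0006 -0.0002] shift mm [   2.4318 -157.4726   22.2432]
```

View pics/w4.png

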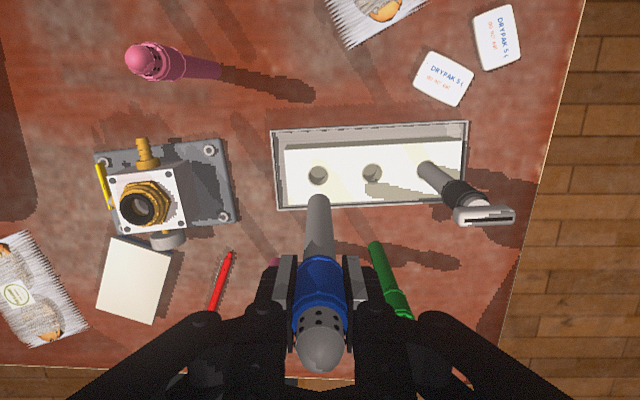

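View pics/s4.png

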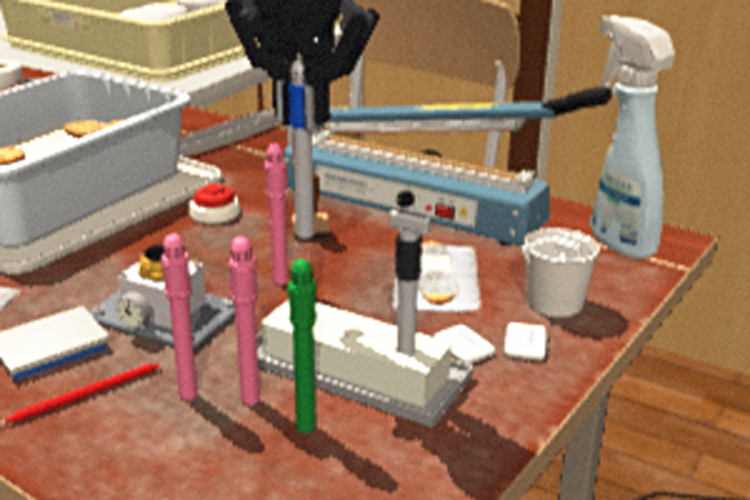

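Emit:
servo_tool([
  [-0.001, 0, 0, 0, -20, 3, -1],
  [-0.001, 0, 0, 2, -45, 6, -1],
  [-0.001, 0, 0, 2, -70, 9, -1],
  [-0.001, 0, 0, 2, -95, 13, -1],
  [-0.001, 0, 0, 2, -120, 17, -1],
  [-0.001, 0, 0, 2, -145, 20, -1],
  [-0.001, 0, 0, 10, -157, 22, -1],
  [-0.001, 0, 0, 18, -157, 22, -1],
])

```text
time_s: 6.45
eef_pos: [0.4831, -0.0166, 0.1984]
eef_rot: [-0.001, -0.707, -0.0, 0.707]
wrist_force: [-0.6, -0.2, -1.3]
opening: 0.232
```

Emit:
servo_tool([
  [0, 0, 0, 0, 0, 0, -1],
  [0, 0, 0, 0, 0, 0, -1],
  [0, 0, 0, 0, 0, 0, -1],
  [0, 0, 0, 0, 0, 0, -1],
  [0, 0, 0, 0, 0, 0, -1],
  [0, 0, 0, 0, 0, 0, -1],
  [0, 0, 0, 0, 0, 0, -1],
  [0, 0, 0, 0, 0, 0, -1],
])

```text
time_s: 7.45
eef_pos: [0.4831, -0.0165, 0.1984]
eef_rot: [-0.001, -0.707, -0.0, 0.707]
wrist_force: [-0.5, -0.1, -0.8]
opening: 0.234
```

```bash
python3 - <<'E'
from h import *
st(); c=shot("w5",(250,120,390,380),2.3); shot("s5",(220,110,320,260),4); shot("t5",(230,190,330,270),7)
p=pose()[1]
for n in "wst":
  c=load(n+"5"); print(n,"mouth",proj(c,[.4835,-.017,.071]),"foot",proj(c,p+[0,0,-.099]))
E
```

```text
t 7.45 p [ 0.4831 -0.0165  0.1984] F [-0.501  -0.0892 -0.8161] op 0.2336619882411914 q6 1.2891827414220096 tilt xyz [-0.0002 -0.0001 -1.    ] y [ 0.0015 -1.      0.0001]
w mouth [319.2716 191.6919] foot [318.5957 203.5346]
s mouth [261.8396 199.9702] foot [260.4406 189.2278]
t mouth [276.1631 229.2696] foot [274.5733 227.7835]
```

View pics/w5.png

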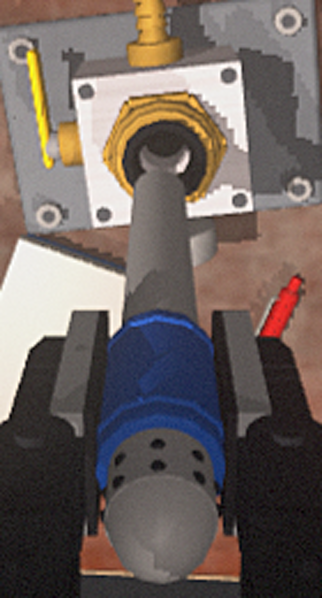

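View pics/s5.png

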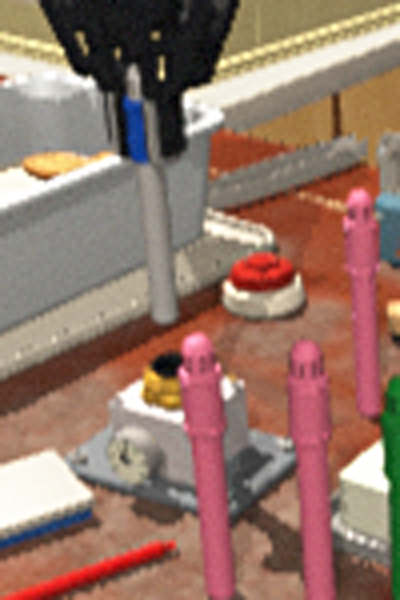

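View pics/t5.png

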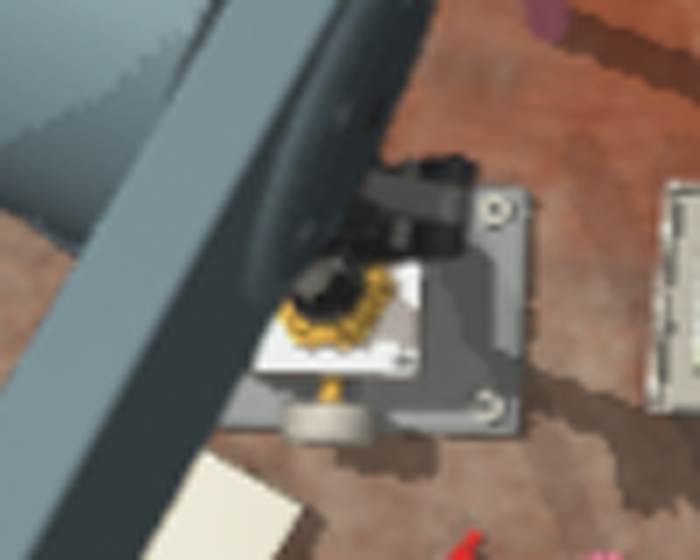

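```bash
python3 - <<'E'
from h import *
a=load("w5")["pixels"][150:225,280:360]; cv2.imwrite("pics/w5c.png",cv2.resize(a,None,fx=8,fy=8,interpolation=cv2.INTER_CUBIC))
a=load("s5")["pixels"][170:220,235:295]; cv2.imwrite("pics/s5c.png",cv2.resize(a,None,fx=10,fy=10,interpolation=cv2.INTER_CUBIC))
E
```

```text
(no output)
```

View pics/w5c.png

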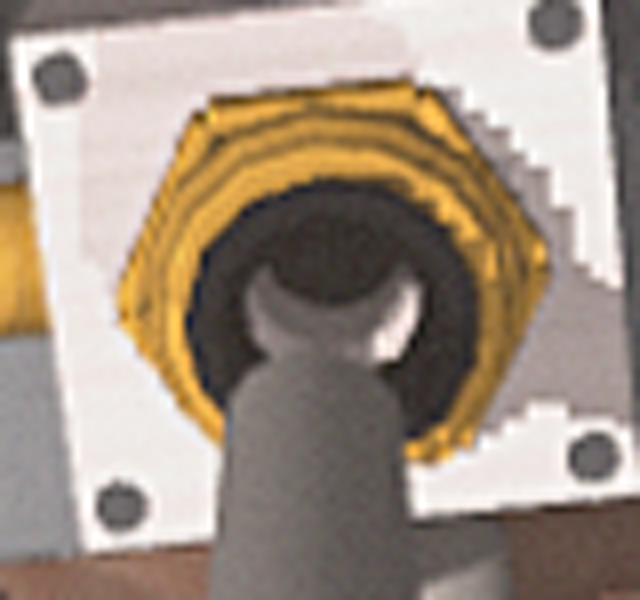

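View pics/s5c.png

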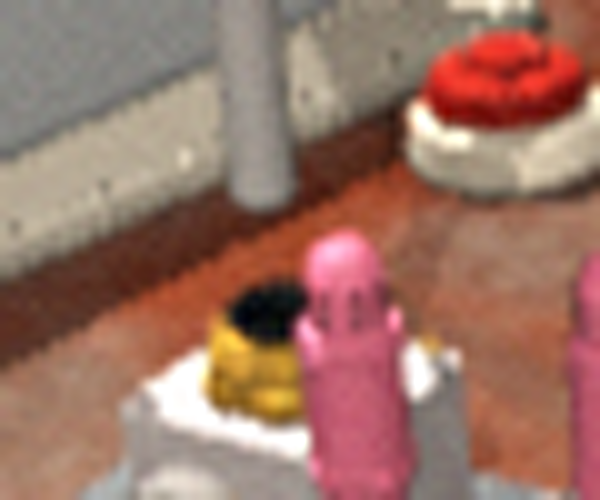

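```bash
python3 - <<'E'
from h import *
c=load("w5"); T=load("t5"); S=load("s5")
m=atz(c,321.5,189.75,.071); f=atz(c,319.6,202.3,.0994); print(m,f,m-f)
fs=(235+26.2,170+20.0); ms=(235+27.2,170+31) 
print("scene foot",atz(S,*fs,.0994),"mouth",atz(S,*ms,.071))
print("tri foot",tri([ray(c,319.6,202.3),ray(S,*fs)]), "mouth",tri([ray(c,321.5,189.75),ray(S,*ms)]))
E
```

```text
[ 0.4851 -0.0187  0.071 ] [ 0.4841 -0.0172  0.0994] [ 0.001  -0.0015 -0.0284]
scene foot [ 0.4811 -0.0209  0.0994] mouth [ 0.48   -0.0214  0.071 ]
tri foot (array([ 0.4837, -0.0176,  0.0975]), [np.float64(0.00042938974731613255), np.float64(0.0004293897473161619)]) mouth (array([ 0.4839, -0.0183,  0.0684]), [np.float64(0.0006157177235046529), np.float64(0.0006157177235045736)])
```

Emit:
servo_tool([
  [0.001, 0, 0, 4, 0.4, -0.2, -1],
  [0.001, 0, 0, 8, 0.8, -0.4, -1],
  [0.001, 0, 0, 12, 1.2, -0.7, -1],
  [0.001, 0, 0, 16, 1.2, -0.7, -1],
  [0.001, 0, 0, 20, 1.2, -0.7, -1],
  [0.001, 0, 0, 24, 1.2, -0.7, -1],
  [0.001, 0, 0, 24, 1.2, -0.7, -1],
  [0.001, 0, 0, 24, 1.2, -0.7, -1],
])

```text
time_s: 8.6
eef_pos: [0.4839, -0.0177, 0.1745]
eef_rot: [-0.0, -0.707, -0.0, 0.707]
wrist_force: [-0.7, -0.5, -1.8]
opening: 0.227
```

```bash
python3 - <<'E'
from h import *
st(); c=shot("w6",(280,150,360,225),8);  shot("s6",(235,170,295,220),10)
p=pose()[1]
print(proj(c,p+[0,0,-.099]))
E
```

```text
t 8.6 p [ 0.4839 -0.0177  0.1745] F [-0.6869 -0.4942 -1.8055] op 0.2274279576267451 q6 1.2881113396598458 tilt xyz [-0.0001 -0.0001 -1.    ] y [ 0.0005 -1.      0.0001]
[318.5972 203.5537]
```

View pics/w6.png

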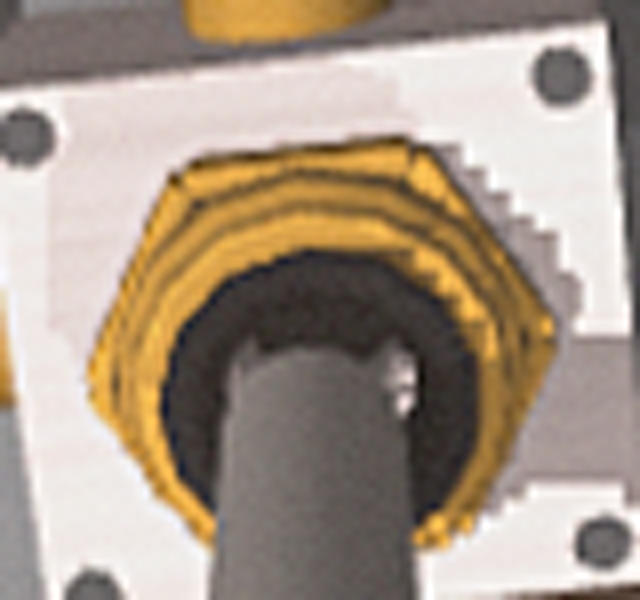

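View pics/s6.png

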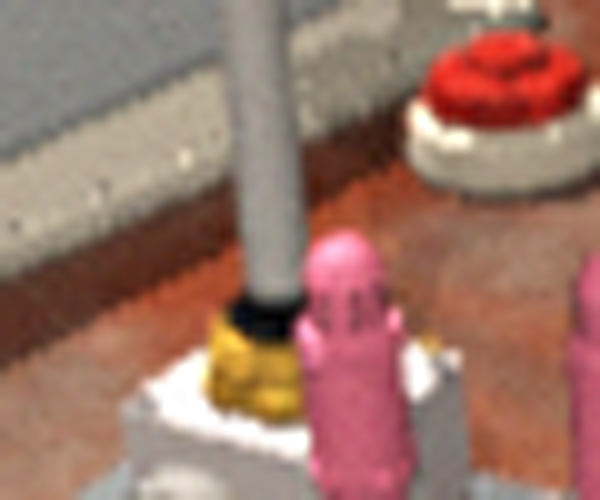

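```bash
python3 - <<'E'
from h import *
c=load("w6")
m=atz(c,280+320/8,150+400/8,.071); f=atz(c,280+317/8,150+414/8,.0755); print(m,f,m-f)
E
```

```text
[ 0.4851 -0.0188  0.071 ] [ 0.4853 -0.0185  0.0755] [-0.0001 -0.0003 -0.0045]
```

Emit:
servo_tool([
  [0, 0, 0, 2, 0.2, 0, -1],
  [0, 0, 0, 4, 0.2, 0, -1],
  [0, 0, 0, 6, 0.2, 0, -1],
  [0, 0, 0, 8, 0.2, 0, -1],
  [0, 0, 0, 10, 0.2, 0, -1],
  [0, 0, 0, 11, 0.2, 0, -1],
  [0, 0, 0, 12, 0.2, 0, -1],
  [0, 0, 0, 12, 0.2, 0, -1],
])

```text
time_s: 9.7
eef_pos: [0.484, -0.018, 0.1625]
eef_rot: [0.0, 0.707, 0.0, -0.707]
wrist_force: [0.6, 0.7, -1.1]
opening: 0.231
```

```bash
python3 - <<'E'
from h import *
o=ctrl.get_obs(); print(o["torque"]); st(); c=shot("w7",(280,150,360,225),8);st()
E
```

```text
[ 0.0485 -0.0308 -0.0154]
t 9.7 p [ 0.484  -0.018   0.1625] F [ 0.6061  0.7386 -1.086 ] op 0.2308072554039266 q6 1.287707539909608 tilt xyz [ 0.0001 -0.0002 -1.    ] y [ 0.0005 -1.      0.0002]
t 9.75 p [ 0.484  -0.018   0.1626] F [-0.3552  0.0641 -0.9824] op 0.22963729959640422 q6 1.287699948948439 tilt xyz [ 0.0001 -0.0002 -1.    ] y [ 0.0005 -1.      0.0002]
```

View pics/w7.png

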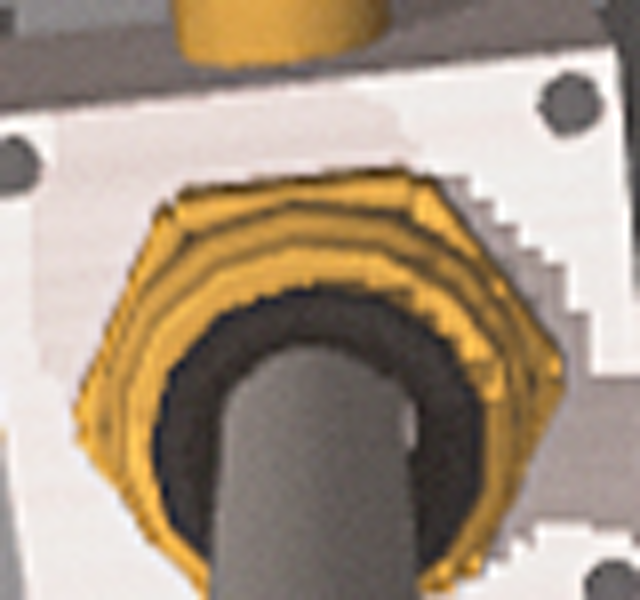

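Emit:
servo_tool([
  [0, 0, 0, 1, 0.3, 0, -1],
  [0, 0, 0, 2, 0.3, 0, -1],
  [0, 0, 0, 3, 0.3, 0, -1],
  [0, 0, 0, 4, 0.3, 0, -1],
  [0, 0, 0, 5, 0.3, 0, -1],
  [0, 0, 0, 6, 0.3, 0, -1],
  [0, 0, 0, 7, 0.3, 0, -1],
  [0, 0, 0, 8, 0.3, 0, -1],
])

```text
time_s: 10.75
eef_pos: [0.4842, -0.0183, 0.1547]
eef_rot: [0.0, 0.707, 0.0, -0.707]
wrist_force: [0.2, 0.1, 2.9]
opening: 0.233
```

```bash
python3 - <<'E'
from h import *
o=ctrl.get_obs(); print(o["torque"]); st()
E
```

```text
[-0.0116 -0.026   0.0477]
t 10.75 p [ 0.4842 -0.0183  0.1547] F [0.197  0.1243 2.9091] op 0.2334817736134587 q6 1.2870946926771132 tilt xyz [ 0.0006 -0.0004 -1.    ] y [ 0.0005 -1.      0.0004]
```

Emit:
servo_tool([
  [0, 0, 0, 1, 0, 0, -1],
  [0, 0, 0, 2.2, 0, 0, -1],
  [0, 0, 0, 3.4, 0, 0, -1],
  [0, 0, 0, 4.6, 0, 0, -1],
  [0, 0, 0, 5.8, 0, 0, -1],
  [0, 0, 0, 7, 0, 0, -1],
  [0, 0, 0, 8.2, 0, 0, -1],
  [0, 0, 0, 9.5, 0, 0, -1],
])

```text
time_s: 11.75
eef_pos: [0.4846, -0.0184, 0.1458]
eef_rot: [0.0, 0.708, -0.0, -0.707]
wrist_force: [0.3, -0.1, 6.4]
opening: 0.229
```

```bash
python3 - <<'E'
from h import *
o=ctrl.get_obs(); print(o["torque"]); st();c=shot("w8");st()
E
```

```text
[ 0.0031  0.3084 -0.002 ]
t 11.75 p [ 0.4846 -0.0184  0.1458] F [ 0.2578 -0.1336  6.4456] op 0.22934504395611996 q6 1.2871000677573181 tilt xyz [ 0.0015 -0.0007 -1.    ] y [ 0.0006 -1.      0.0007]
t 11.8 p [ 0.4844 -0.0184  0.1456] F [-0.5703 -0.1166  4.0734] op 0.22625221829819214 q6 1.287078270384582 tilt xyz [ 0.0012 -0.0006 -1.    ] y [ 0.0005 -1.      0.0006]
```

View pics/w8.png

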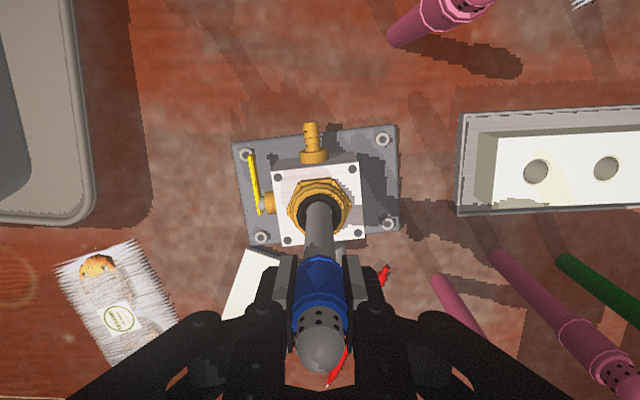

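Emit:
servo_tool([
  [0, 0, 0, 0.5, 0, 0, -1],
  [0, 0, 0, 1, 0, 0, -1],
  [0, 0, 0, 1.5, 0, 0, -1],
  [0, 0, 0, 2, 0, 0, -1],
  [0, 0, 0, 2.5, 0, 0, -1],
  [0, 0, 0, 3, 0, 0, -1],
  [0, 0, 0, 3.5, 0, 0, -1],
  [0, 0, 0, 4, 0, 0, -1],
])

```text
time_s: 12.8
eef_pos: [0.4846, -0.0184, 0.142]
eef_rot: [0.0, 0.708, -0.0, -0.707]
wrist_force: [-1.5, -0.4, 6.5]
opening: 0.232
```

Emit:
servo_tool([
  [0, 0, 0, 0.5, 0, 0, -1],
  [0, 0, 0, 0.7, 0, 0, -1],
  [0, 0, 0, 0.9, 0, 0, -1],
  [0, 0, 0, 1.1, 0, 0, -1],
  [0, 0, 0, 1.3, 0, 0, -1],
  [0, 0, 0, 1.5, 0, 0, -1],
  [0, 0, 0, 1.7, 0, 0, -1],
  [0, 0, 0, 1.8, 0, 0, -1],
])

```text
time_s: 13.8
eef_pos: [0.4848, -0.0184, 0.1406]
eef_rot: [0.001, 0.708, -0.0, -0.706]
wrist_force: [-2.1, 1.4, 6.4]
opening: 0.236
```

Emit:
servo_tool([
  [0, 0, 0, 0.4, 0, 0, -1],
  [0, 0, 0, 0.6, 0, 0, -1],
  [0, 0, 0, 0.8, 0, 0, -1],
  [0, 0, 0, 1.0, 0, 0, -1],
  [0, 0, 0, 1.2, 0, 0, -1],
  [0, 0, 0, 1.3, 0, 0, -1],
  [0, 0, 0, 1.4, 0, 0, -1],
  [0, 0, 0, 1.5, 0, 0, -1],
])

```text
time_s: 14.8
eef_pos: [0.4848, -0.0184, 0.1395]
eef_rot: [0.001, 0.708, -0.0, -0.706]
wrist_force: [-2.0, 0.5, 7.5]
opening: 0.227
```

```bash
python3 - <<'E'
from h import *
o=ctrl.get_obs(); print(o["torque"]); st(); goto([.4846,-.0184,.138],Rdown(-np.pi/2))
E
```

```text
[ 0.098   0.4338 -0.0089]
t 14.8 p [ 0.4848 -0.0184  0.1395] F [-1.9591  0.4903  7.5292] op 0.22740965719537562 q6 1.2871142155827637 tilt xyz [ 0.0018 -0.0007 -1.    ] y [ 0.0007 -1.      0.0007]
turn [ 0.0007 -0.0018 -0.0007] shift mm [ 1.5358 -0.0109  0.2374]
```

Emit:
servo_tool([
  [0, -0.001, 0, 0.4, 0, 0.1, -1],
  [0, -0.002, 0, 0.6, 0, 0.2, -1],
  [0, -0.002, 0, 0.8, 0, 0.2, -1],
  [0, -0.002, 0, 1.0, 0, 0.2, -1],
  [0, -0.002, 0, 1.2, 0, 0.2, -1],
  [0, -0.002, 0, 1.3, 0, 0.2, -1],
  [0, -0.002, 0, 1.4, 0, 0.2, -1],
  [0, -0.002, 0, 1.5, 0, 0.2, -1],
])

```text
time_s: 15.8
eef_pos: [0.4848, -0.0184, 0.1385]
eef_rot: [0.001, 0.707, -0.0, -0.707]
wrist_force: [-1.2, 1.0, 6.2]
opening: 0.23
```

Emit:
servo_tool([
  [0, 0, 0, 0.4, 0, 0, -1],
  [0, 0, 0, 0.6, 0, 0, -1],
  [0, 0, 0, 0.8, 0, 0, -1],
  [0, 0, 0, 1.0, 0, 0, -1],
  [0, 0, 0, 1.2, 0, 0, -1],
  [0, 0, 0, 1.3, 0, 0, -1],
  [0, 0, 0, 1.4, 0, 0, -1],
  [0, 0, 0, 1.5, 0, 0, -1],
])

```text
time_s: 16.8
eef_pos: [0.4849, -0.0184, 0.1374]
eef_rot: [0.001, 0.707, -0.0, -0.707]
wrist_force: [-1.6, -0.2, 5.9]
opening: 0.228
```

Emit:
servo_tool([
  [0, 0, 0, 0.4, 0, 0, -1],
  [0, 0, 0, 0.6, 0, 0, -1],
  [0, 0, 0, 0.8, 0, 0, -1],
  [0, 0, 0, 1.0, 0, 0, -1],
  [0, 0, 0, 1.2, 0, 0, -1],
  [0, 0, 0, 1.4, 0, 0, -1],
  [0, 0, 0, 1.6, 0, 0, -1],
  [0, 0, 0, 1.7, 0, 0, -1],
])

```text
time_s: 17.8
eef_pos: [0.4849, -0.0184, 0.136]
eef_rot: [0.001, 0.707, 0.0, -0.707]
wrist_force: [-1.2, 0.9, 6.2]
opening: 0.229
```

Emit:
servo_tool([
  [0, 0, 0, 0.4, 0, 0, -1],
  [0, 0, 0, 0.6, 0, 0, -1],
  [0, 0, 0, 0.8, 0, 0, -1],
  [0, 0, 0, 1.0, 0, 0, -1],
  [0, 0, 0, 1.2, 0, 0, -1],
  [0, 0, 0, 1.4, 0, 0, -1],
  [0, 0, 0, 1.6, 0, 0, -1],
  [0, 0, 0, 1.7, 0, 0, -1],
])

```text
time_s: 18.8
eef_pos: [0.4852, -0.0184, 0.1352]
eef_rot: [0.001, 0.707, 0.0, -0.707]
wrist_force: [-3.1, 0.8, 10.5]
opening: 0.232
```

Emit:
servo_tool([
  [0, 0, 0, 0.8, 0, 0.2, -1],
  [0, 0, 0, 1.0, 0, 0.2, -1],
  [0, 0, 0, 1.2, 0, 0.2, -1],
  [0, 0, 0, 1.4, 0, 0.2, -1],
  [0, 0, 0, 1.5, 0, 0.2, -1],
  [0, 0, 0, 1.5, 0, 0.2, -1],
  [0, 0, 0, 1.5, 0, 0.2, -1],
  [0, 0, 0, 1.5, 0, 0.2, -1],
])

```text
time_s: 19.8
eef_pos: [0.4854, -0.0184, 0.1348]
eef_rot: [0.001, 0.708, 0.0, -0.707]
wrist_force: [-3.3, 1.0, 12.1]
opening: 0.231
```

```bash
python3 - <<'E'
from h import *
for i in range(3): st(); ctrl.camera("top")
st()
E
```

```text
t 19.8 p [ 0.4854 -0.0184  0.1348] F [-3.3249  1.0139 12.1346] op 0.23076711159146263 q6 1.2875317333727794 tilt xyz [ 0.0013 -0.001  -1.    ] y [ 0.0011 -1.      0.001 ]
t 19.85 p [ 0.4854 -0.0184  0.1348] F [-3.2535  1.1595 11.2251] op 0.23050338308629642 q6 1.287481267361181 tilt xyz [ 0.0014 -0.0011 -1.    ] y [ 0.0011 -1.      0.0011]
t 19.9 p [ 0.4854 -0.0184  0.1348] F [-3.1273  0.6699 11.0408] op 0.23014311128600565 q6 1.2875577946757528 tilt xyz [ 0.0015 -0.0011 -1.    ] y [ 0.0011 -1.      0.0011]
t 19.95 p [ 0.4853 -0.0184  0.1348] F [-3.2584  1.3233 12.1343] op 0.22959104486466272 q6 1.2874950963994605 tilt xyz [ 0.0014 -0.001  -1.    ] y [ 0.0011 -1.      0.0011]
```

Emit:
servo_tool([
  [0, 0, 0, 1.2, 0, 0.3, -1],
  [0, 0, 0, 1.4, 0, 0.4, -1],
  [0, 0, 0, 1.6, 0, 0.4, -1],
  [0, 0, 0, 1.8, 0, 0.4, -1],
  [0, 0, 0, 1.8, 0, 0.4, -1],
  [0, 0, 0, 1.8, 0, 0.4, -1],
  [0, 0, 0, 1.8, 0, 0.4, -1],
  [0, 0, 0, 1.8, 0, 0.4, -1],
])

```text
time_s: 20.95
eef_pos: [0.4854, -0.0184, 0.1343]
eef_rot: [0.001, 0.708, 0.0, -0.706]
wrist_force: [-2.4, 1.1, 14.0]
opening: 0.236
```

```bash
python3 - <<'E'
from h import *
for i in range(3): st(); ctrl.camera("top")
shot("w9",(250,120,390,380),2.3)
E
```

```text
t 20.95 p [ 0.4854 -0.0184  0.1343] F [-2.3693  1.1278 14.0368] op 0.23623886774836747 q6 1.2872956147988603 tilt xyz [ 0.0022 -0.0012 -1.    ] y [ 0.0012 -1.      0.0012]
t 21.0 p [ 0.4854 -0.0184  0.1343] F [-4.0273  2.0606 13.453 ] op 0.22958128925608334 q6 1.2872806648928006 tilt xyz [ 0.0022 -0.0012 -1.    ] y [ 0.0012 -1.      0.0012]
t 21.05 p [ 0.4854 -0.0184  0.1343] F [-2.9932  0.8923 13.7976] op 0.2280478422314713 q6 1.2872664673903877 tilt xyz [ 0.0022 -0.0011 -1.    ] y [ 0.0013 -1.      0.0011]
```

View pics/w9.png

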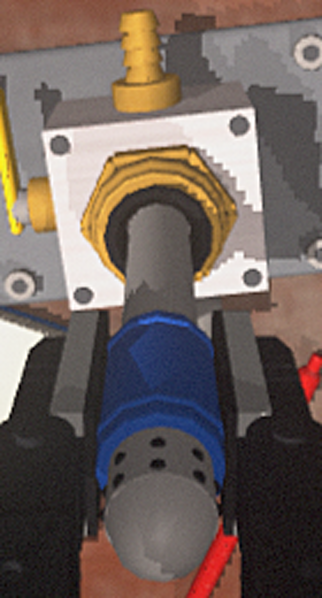

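Emit:
servo_tool([
  [0, -0.002, 0, -0.5, 0, 0.2, -1],
  [0, -0.002, 0, -1.0, 0, 0.2, -1],
  [0, -0.002, 0, -1.5, 0, 0.2, -1],
  [0, -0.002, 0, -2.0, 0, 0.2, -1],
  [0, -0.002, 0, -2.5, 0, 0.2, -1],
  [0, -0.002, 0, -3.0, 0, 0.2, -1],
  [0, -0.002, 0, -3.5, 0, 0.2, -1],
  [0, -0.002, 0, -3.5, 0, 0.2, -1],
])

```text
time_s: 22.15
eef_pos: [0.4845, -0.0182, 0.1372]
eef_rot: [-0.001, -0.707, -0.0, 0.708]
wrist_force: [0.1, -1.1, -13.1]
opening: 0.229
```

Emit:
servo_tool([
  [0, 0, 0, -1.0, 0, 0, -1],
  [0, 0, 0, -1.3, 0, 0, -1],
  [0, 0, 0, -1.6, 0, 0, -1],
  [0, 0, 0, -1.9, 0, 0, -1],
  [0, 0, 0, -2.1, 0, 0, -1],
  [0, 0, 0, -2.3, 0, 0, -1],
  [0, 0, 0, -2.3, 0, 0, -1],
  [0, 0, 0, -2.3, 0, 0, -1],
])

```text
time_s: 23.15
eef_pos: [0.484, -0.0181, 0.1389]
eef_rot: [-0.001, -0.706, -0.0, 0.708]
wrist_force: [1.6, -1.4, -25.4]
opening: 0.23
```

```bash
python3 - <<'E'
from h import *
for i in range(2): st(); ctrl.camera("top")
shot("w10",(280,150,360,225),8)
E
```

```text
t 23.15 p [ 0.484  -0.0181  0.1389] F [  1.6378  -1.3804 -25.381 ] op 0.2297891868660557 q6 1.287788939405729 tilt xyz [-0.0026 -0.0005 -1.    ] y [ 0.0012 -1.      0.0004]
t 23.2 p [ 0.484  -0.0181  0.139 ] F [  1.2144  -1.4648 -25.4636] op 0.22583692339089406 q6 1.2877815107212547 tilt xyz [-0.0026 -0.0005 -1.    ] y [ 0.0013 -1.      0.0005]
```

View pics/w10.png

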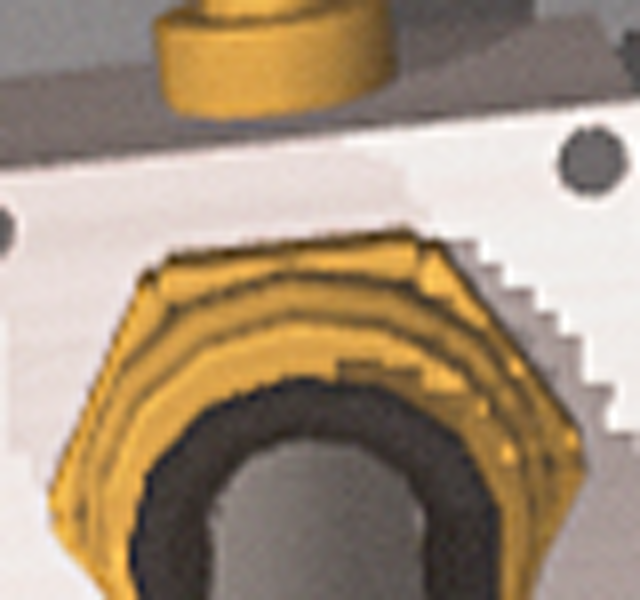

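Emit:
servo_tool([
  [0, 0, 0, -1.5, 0, 0, -1],
  [0, 0, 0, -1, 0, 0, -1],
  [0, 0, 0, -0.5, 0, 0, -1],
  [0, 0, 0, 0, 0, 0, -1],
  [0, 0, 0, 0.5, 0, 0, -1],
  [0, 0, 0, 1, 0, 0, -1],
  [0, 0, 0, 1.5, 0, 0, -1],
  [0, 0, 0, 1.8, 0, 0, -1],
])

```text
time_s: 24.3
eef_pos: [0.4847, -0.0182, 0.138]
eef_rot: [-0.001, -0.707, -0.0, 0.707]
wrist_force: [-1.2, 0.5, -5.8]
opening: 0.227
```

```bash
python3 - <<'E'
from h import *
st(); goto([.4848,-.0184,.137],Rdown(-np.pi/2))
E
```

```text
t 24.3 p [ 0.4847 -0.0182  0.138 ] F [-1.1626  0.4832 -5.7956] op 0.22659758724415272 q6 1.2878272222636378 tilt xyz [-0.0009 -0.0008 -1.    ] y [ 0.0012 -1.      0.0008]
turn [ 0.0012  0.0009 -0.0008] shift mm [ 1.0247  0.1798 -0.085 ]
```

Emit:
servo_tool([
  [0, 0, 0, 0.5, 0, 0, -1],
  [0, 0, 0, 0.5, 0, 0, -1],
  [0, 0, 0, 0.5, 0, 0, -0.5],
  [0, 0, 0, 0.5, 0, 0, 0],
  [0, 0, 0, 0.5, 0, 0, 0.4],
  [0, 0, 0, 0.5, 0, 0, 0.8],
  [0, 0, 0, 0.5, 0, 0, 1],
  [0, 0, 0, 0.5, 0, 0, 1],
])

```text
time_s: 25.3
eef_pos: [0.4847, -0.0182, 0.1375]
eef_rot: [-0.001, -0.707, -0.0, 0.707]
wrist_force: [0.7, 0.5, 0.1]
opening: 0.998
```

```bash
python3 - <<'E'
from h import *
st(); shot("w11");st()
E
```

```text
t 25.3 p [ 0.4847 -0.0182  0.1375] F [0.6623 0.533  0.1018] op 0.9977036724498375 q6 1.2877998753147892 tilt xyz [-0.001  -0.0007 -1.    ] y [ 0.0013 -1.      0.0007]
t 25.35 p [ 0.4847 -0.0182  0.1375] F [-1.2117  0.7628 -0.2771] op 0.9980616632137425 q6 1.287758529112222 tilt xyz [-0.001  -0.0007 -1.    ] y [ 0.0013 -1.      0.0007]
```

View pics/w11.png

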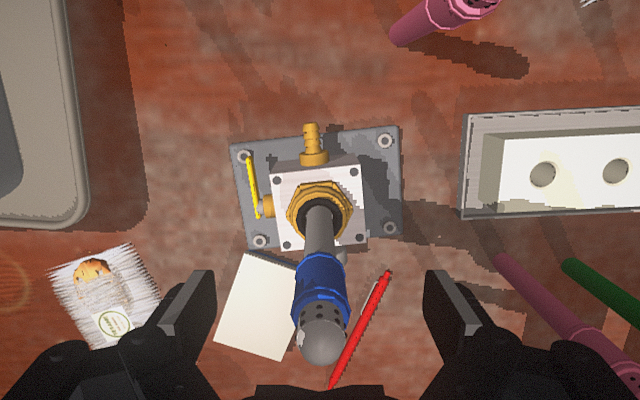

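Released and standing. Raising clear.

Emit:
servo_tool([
  [0, 0, 0, -10, 0, 0, 1],
  [0, 0, 0, -25, 0, 0, 1],
  [0, 0, 0, -45, 0, 0, 1],
  [0, 0, 0, -65, 0, 0, 1],
  [0, 0, 0, -85, 0, 0, 1],
  [0, 0, 0, -105, 0, 0, 1],
  [0, 0, 0, -120, 0, 0, 1],
  [0, 0, 0, -120, 0, 0, 1],
])

```text
time_s: 26.35
eef_pos: [0.4857, -0.0183, 0.2593]
eef_rot: [0.001, 0.708, -0.0, -0.706]
wrist_force: [0.3, -0.0, -1.1]
opening: 1.002
```

Emit:
servo_tool([
  [0, 0, 0, 0, 0, 0, 1],
  [0, 0, 0, 0, 0, 0, 1],
  [0, 0, 0, 0, 0, 0, 1],
  [0, 0, 0, 0, 0, 0, 1],
  [0, 0, 0, 0, 0, 0, 1],
  [0, 0, 0, 0, 0, 0, 1],
  [0, 0, 0, 0, 0, 0, 1],
  [0, 0, 0, 0, 0, 0, 1],
])

```text
time_s: 27.35
eef_pos: [0.4857, -0.0183, 0.2593]
eef_rot: [0.001, 0.708, -0.0, -0.706]
wrist_force: [0.3, -1.4, 0.0]
opening: 1.003
```

```bash
python3 - <<'E'
from h import *
st(); c=shot("w12"); s=shot("s12",(200,120,450,300),3)
for n,c in (("w",c),("s",s)):
  for z in (.071,.035+.1175,.035+.146): print(n,z,proj(c,[.485,-.0185,z]))
E
```

```text
t 27.35 p [ 0.4857 -0.0183  0.2593] F [ 0.297  -1.4359  0.0483] op 1.0033437974274007 q6 1.2877336999895088 tilt xyz [ 0.0023 -0.0017 -1.    ] y [ 0.0013 -1.      0.0017]
w 0.071 [318.5966 174.9664]
w 0.1525 [318.5799 201.4172]
w 0.181 [318.5714 214.7642]
s 0.071 [262.7369 199.8807]
s 0.1525 [259.402  168.2122]
s 0.181 [258.1678 156.4925]
```

View pics/w12.png

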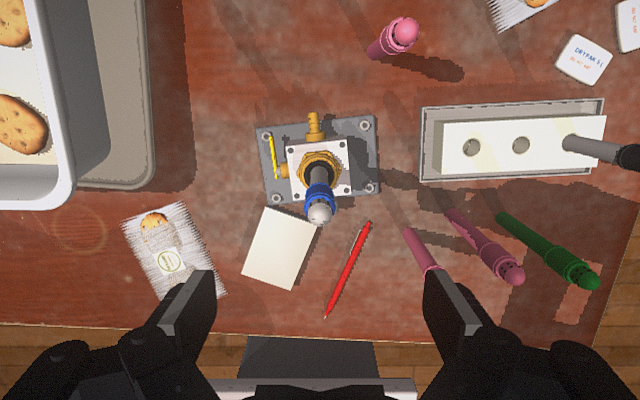

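View pics/s12.png

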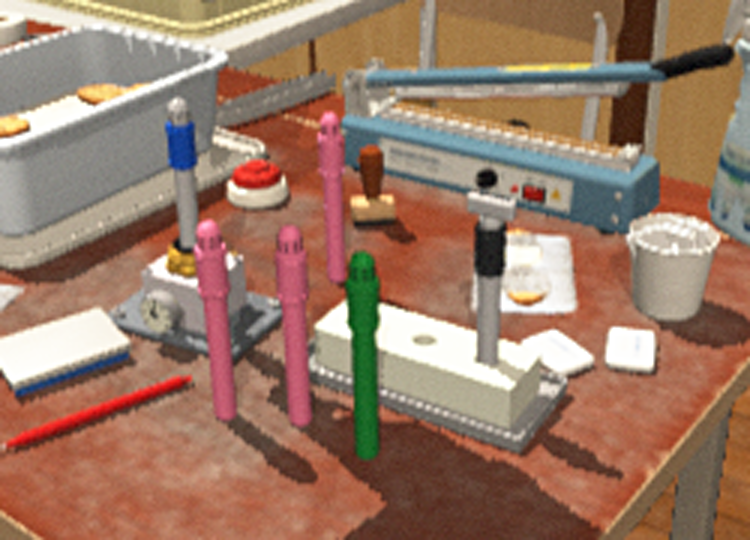

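```bash
python3 - <<'E'
from h import *
print(ctrl.hand_in())
E
```

```text
the job is handed in; nothing more can be done
None
```

The blue-sleeved, round-headed nozzle is standing in the port. It was bedded on the seat, tested with an upward tug and released, and the job was handed in at about 27 s.

- **Insertion:** The nozzle went past the jaws (about 4 N) and the seal, and met the seat about 34–35 mm down the bore.
- **Bedding:** I pressed until the wrist force was about 14 N against roughly 6 N of running drag. That puts about 7.5 N on the washer, or about 1 mm of compression.
- **Tug:** The pull reached about 25 N at the wrist. That is more than the 11 N spring plus the drag, so the collet ring should have been fully up, though the ring's rise was not measured in a picture.
- **Last pictures:** The head and sleeve are within about 2 pixels of where an upright nozzle with its foot about 36 mm below the mouth should appear. The gripper is open and clear above the nozzle. The fan nozzle, timer, stamp, cup and packet look undisturbed.

**One check disagreed:** during bedding, force rose by only about 4 N per mm of tool travel, not the 7 N/mm given for the washer. I put this down to finger give or slight slip in the grip, and relied on the force reading instead of the travel. The 25 N pull was also firmer than the tug needed.

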